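# Turn a peg rail end for end in the drilling jig

### The job

One end of the coat-peg rail has been drilled: without lifting the rail out of its trough, slide it back out of the drill guide until it is centred on the turntable, swing it half a turn with the turntable so that it strikes none of the fixtures round it, then slide its other end (the one nearer the peg) fully home against the guide's steel end stop. Leave the tin and the jar alone.

Things in the scene. Friction and masses are not known exactly. Their poses are not given: they have to be found in the camera images.
- jig: Plywood board 340 x 340 mm, 18 mm thick, fixed on the bench, carrying a turntable, drill guide, clamp and bit rack. Origin on the bench right under the turntable's axis; +x points to the drill guide, z up; the board spans x -140 to 200 mm, y -170 to 170 mm.
- turntable (a joint): Angle of the turntable about the vertical axis through the jig's origin (disc of 144 mm diameter, top 34 mm above the bench). 0 at the start, grows counterclockwise from above; turns either way to a stop at +pi or -pi, where its trough is in line with the guide again. Light friction (about 0.02 N m) keeps it where it is left.
- trough (a point): Middle of the floor of the straight grey trough across the turntable, 40 mm above the bench, on the turntable's axis; x along the trough. The trough is 130 mm long, open at both ends, 33 mm wide inside; walls 8 mm thick, tops 54 mm above the bench.
- rail: Loose wooden coat-peg rail, 200 x 30 x 22 mm, about 0.14 kg, lying in the trough, free to slide along it. Origin: centre of its underside, 40 mm above the bench; +x along it to its plain end. Rail top is 62 mm above the bench. At the start its plain end is in the guide. When centred it overhangs the trough 35 mm at each end, and its ends then turn clear of the fixtures by about 9 mm.
- peg_top (a point): Centre of the top of the rail's one peg: round, upright, wooden, 20 mm diameter, 45 mm high, standing 40 mm from the rail's middle (at the rail's x = -40 mm), its top 107 mm above the bench. Pushing it slides the rail or swings the turntable.
- plain_end (a point): Middle of the rail's end face farther from the peg (in the guide at the start).
- peg_end (a point): Middle of the rail's end face nearer the peg (to be in the guide at the end).
- guide: Fixed drill guide on the jig, dark wood, origin and axes those of the jig: two upright cheeks 35 mm apart, tops 70 mm above the bench, from x = 120 mm on, with a flared mouth that begins at about x = 110 mm; behind them a steel end stop, top 80 mm above the bench.
- stop_face (a point): Middle of the end stop's face that the rail's end rests against, 150 mm from the turntable axis.
- clamp: Small steel toggle clamp fixed on the board, 50 x 32 mm, top 75 mm above the bench. Origin at bench height under its centre.
- bitrack: Wooden block 90 x 32 mm fixed on the board with four upright drill bits, top 86 mm above the bench. Origin at bench height under its centre.
- tin: Loose closed paint tin, 72 mm diameter, 75 mm high, beside the board. Origin: centre of its underside.
- jar: Loose amber jar, 60 mm diameter, 85 mm high, beside the board. Origin: centre of its underside.
Mind the look-alikes: they are no part of the job. Of the things that look like the rail, the smallest one is meant.

How it is judged:
On the way, in this order (a step that is already met when the one before it is completed fails the run):
1. the rail is drawn back out of the guide (plain end 110 mm or less from the turntable axis) before the turntable turns (x of plain_end in the frame of jig below 0.11 m and value of joint turntable between -0.2 and 0.2 rad), for 0.1 s.
2. the turntable has been swung half a turn either way (to within 0.12 rad) with the rail in its trough, its peg end towards the guide ((value of joint turntable above 3.02 rad or value of joint turntable below -3.02 rad) and x of peg_end in the frame of jig between 0.08 and 0.13 m), for 0.1 s.
At the end, for the whole second after the job is handed in: The rail lies flat and at rest in the trough and guide, turned end for end: the turntable at half a turn (within 0.12 rad), the peg end within 4 mm of the end stop and within 8 mm of the middle of its face, the rail in line with the guide within 0.06 rad (x of peg_end in the frame of jig above 0.146 m and distance between peg_end and stop_face below 0.008 m and angle between the x axis of rail and the x axis of jig, either way round below 0.06 rad and angle between rail's own z axis and vertical below 0.05 rad and (value of joint turntable above 3.02 rad or value of joint turntable below -3.02 rad) and linear speed of rail below 0.01 m/s); the robot touches nothing.
It fails at once if the rail strikes the clamp or the bit rack (over 0.5 N) (contact force between rail and clamp above 0.5 N or contact force between rail and bitrack above 0.5 N).
It fails at once if the rail strikes the guide (over 0.5 N) while the turntable is between its two working positions (more than 0.2 rad from both) (contact force between rail and guide above 0.5 N and (value of joint turntable between 0.2 and 2.94 rad or value of joint turntable between -2.94 and -0.2 rad)).
It fails at once if the rail is lifted out of the trough (more than 12 mm) or tips over 0.3 rad (z of rail in the frame of jig above 0.052 m or angle between rail's own z axis and vertical above 0.3 rad).
It fails at once if the tin or the jar is moved more than 15 mm (distance of any of tin, jar from where it was at the start of the episode above 0.015 m).
It also fails if it takes over 64 s, if anything falls off the work surface, if the arm or the gripper's body presses on something with over 40 N, if the wrist force passes 120 N, or if a joint passes its speed limit or range.

### The arm

A 6-joint arm with a two-finger parallel gripper is mounted at the origin on the work surface. World frame = base frame: x ahead of the robot, y to its left, z up, the work surface at z = 0. Lengths are in m, angles in rad, forces in N, time in s.
With the tool pointing down it reaches from about 0.3 to 0.775 m from the base axis. Payload 14.6 kg.
Tool frame: the origin (TCP) lies at the very end of the fingers, on their centre line; the grasp point (between the pads) lies 19 mm behind it; z points along the fingers, y is the line along which they close (so a half turn about z gives the same grasp; the last joint's range is limited). The gripper opens to 94 mm and grips with 3 to 60 N. Pads are 16 mm wide; open, the fingers measure 119 mm over their backs; the gripper's body (75 mm by 177 mm) begins 78 mm behind the grasp point.
Start: joints at [1.14, 0.3, 1.521, -0, 1.321, -0.067], TCP at [0.196, 0.514, 0.205] pointing down, gripper open.
Joint ranges: [-3.03, 3.03], [-0.79, 2.21], [0.23, 2.52], [-1.04, 4.18], [0, 3.07], [-2.55, 2.55]. Speed limits (rad/s): [2.22, 2.22, 2.57, 3.14, 3.14, 3.14].

### API

Orientations are given as [roll, pitch, yaw] about the fixed x, y, z axes, in that order (R = Rz(yaw) Ry(pitch) Rx(roll)).
In Python, from station import ctrl gives the robot as it stands. The module is installed in compiled form; this text tells all that it offers.
- The arm moves only by the tool play_rows, never from a script. Its argument "commands" is a list of rows, each a list of 7 numbers: the shift along the tool's x, y, z in m, then the turn, a rotation vector about the tool's x, y, z in degrees, then the closure, from -1 (fully open) to 1 (shut). A call has 1 to 20 rows; each row shifts and turns the commanded pose from where the row before left it, along the tool's axes as they then stand; what a row does not reach is not made up. A row lasts 1/12 s, in which the tool goes at most 41.7 mm and 7.16 degrees, less where a joint would pass 70% of its speed; a pose out of reach is approached as far as the arm can. A call is refused whole if a number of a shift passes 0.0417 or a number of a turn 7.16, either way. A call with a gripper value outside its range is refused whole. The fingers move at their own pace and stop on an object; "force" is the grip in N (left out, the last holds). Time passes only in rows, so rows that do not move let the fingers close. It gives the time, the measured TCP pose, the force, the opening and the grip force at its end, in the units of the state.
- ctrl.get_obs(): the state, without advancing time (a new reading comes with each control period).
- ctrl.camera(name): name is "scene" or "top"; returns the picture (400x640x3 uint8, blue, green, red); there is no depth.
- ctrl.camera_model(name): a dict with "fx", "fy", "cx", "cy" (pixels), "rvec" (rotation vector, rad) and "tvec" (3), from world to camera coordinates, as OpenCV has them. Camera axes: x right, y down, z forward; pixel columns grow to the right and rows downward; lengths in m; the calibration is good to about 2 mm. A picture is of the moment at which its call begins. camera_model takes no time and is no camera call.
- ctrl.hand_in(): hands the job in; it is judged then, once.
The state is a dict: "time_s": time; "qpos": joint angles; "joint_vel": joint speeds; "tau": joint torques, N m; "ee_pos": TCP position; "eef_rot": TCP orientation; "force": force on the tool from outside, world axes, zero at the start; "moment": the same for the moment, N m; "grip_width": finger opening in m; "grip_force": force on a finger pad.
Only numpy, scipy, OpenCV 4.12 (cv2) and the standard library are available. Lean on these libraries where they do the work, as an engineer would, in place of code of your own. Each camera call takes 0.05 s, during which the arm holds its last target. There are 200 camera calls.

## Working session

There is one attempt and no reset: what is moved stays moved. The work goes in short steps, Python scripts to look and compute and a tool call to move; the robot and the scene stay as the last step left them, time stands still between calls to the robot, and variables do not carry over. Pictures are saved under pics/ and viewed, at most 10 in all, crops included, and the job is handed in when it is done.

Besides the shell and the picture viewer there is one more tool, called after ">>>" by a JSON object that holds its "method" and its "body", one argument or row to a line. play_rows: Moves the arm, as the interface text tells. Its arguments: {"type":"object","properties":{"commands":{"type":"array","items":{"type":"array","items":{"type":"number"}}},"force":{"type":"number"}},"required":["commands"]}

```bash
mkdir -p pics
python3 - <<'E'
from station import ctrl
import cv2,numpy as np
for n in("scene","top"):
    cv2.imwrite(f"pics/{n}0.png",ctrl.camera(n)); m=ctrl.camera_model(n); print(n,m)
    R=cv2.Rodrigues(np.array(m["rvec"],float))[0]; print(-R.T@np.array(m["tvec"]).ravel())
o=ctrl.get_obs();print(o)
E
```

```text
scene {'fx': 462.5826895827526, 'fy': 462.5826895827526, 'cx': 316.2938040237492, 'cy': 204.4917694876672, 'rvec': array([ 2.28780967,  1.0144906 , -0.36139104]), 'tvec': array([-0.31960039, -0.20077143,  1.49814176])}
[ 1.02816874 -0.49193078  1.04295516]
top {'fx': 514.4258275713732, 'fy': 514.4258275713732, 'cx': 310.99161866150183, 'cy': 202.8937016347391, 'rvec': array([ 2.2059772 , -2.17841373,  0.10025052]), 'tvec': array([-0.00185488,  0.48032176,  1.39976571])}
[0.37568538 0.02851607 1.43111977]
{'time_s': 0.1, 'qpos': array([ 1.14041021e+00,  3.00407151e-01,  1.52150620e+00,  7.23291581e-06,
        1.32071006e+00, -6.66135788e-02]), 'joint_vel': array([-0.00015618, -0.00437222, -0.00134979, -0.0006712 , -0.00262004,
       -0.00209789]), 'tau': array([ 1.64996716e-03, -5.32634032e+01, -3.53286660e+01,  7.09603890e-02,
        2.35273369e-02, -1.50325627e-05]), 'ee_pos': array([0.19560175, 0.5137932 , 0.20495309]), 'eef_rot': array([-3.14056465e+00, -7.56017885e-05,  2.77781828e+00]), 'force': array([-0.38801086, -0.52117943, -0.42930099]), 'moment': array([ 0.00911325,  0.01389006, -0.00086642]), 'grip_force': 0.0, 'grip_width': 0.09388943538673132}
```

View pics/top0.png

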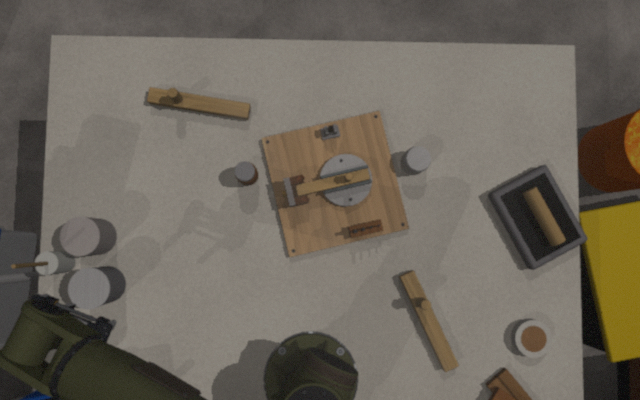

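View pics/scene0.png

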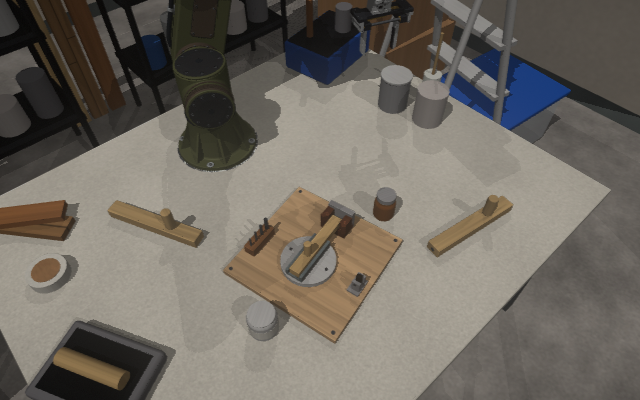

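Rail candidates: top view (340,182) in the trough, (198,104) loose on the bench and (428,320) loose on the bench. The one in the trough is the smallest and fits the description, so I'll check it in a close crop.

```bash
cat > h.py <<'E'
import cv2,numpy as np
from station import ctrl
def cast(n,uv,z):
    m=ctrl.camera_model(n);R=cv2.Rodrigues(np.array(m["rvec"],float))[0];t=np.array(m["tvec"]).ravel()
    c=-R.T@t; uv=np.atleast_2d(np.array(uv,float))
    d=np.c_[(uv[:,0]-m["cx"])/m["fx"],(uv[:,1]-m["cy"])/m["fy"],np.ones(len(uv))]@R
    return c+d*((z-c[2])/d[:,2])[:,None]
def proj(n,P):
    m=ctrl.camera_model(n);K=np.array([[m["fx"],0,m["cx"]],[0,m["fy"],m["cy"]],[0,0,1]])
    return cv2.projectPoints(np.atleast_2d(np.array(P,float)),np.array(m["rvec"]),np.array(m["tvec"]),K,None)[0][:,0]
E
python3 - <<'E'
from h import *
a=cv2.imread("pics/top0.png")[105:265,255:440]; b=cv2.imread("pics/scene0.png")[180:345,215:410]
f=lambda i:cv2.resize(i,(390*1,330),interpolation=cv2.INTER_CUBIC)
cv2.imwrite("pics/crop.png",np.hstack([cv2.resize(a,None,fx=2.1,fy=2.1,interpolation=2)[:336],cv2.resize(b,None,fx=2.05,fy=2.05,interpolation=2)[:336]][:2]) if 0 else np.hstack([cv2.resize(a,(390,337),interpolation=2),cv2.resize(b,(398,337),interpolation=2)]))
im=cv2.imread("pics/top0.png");hsv=cv2.cvtColor(im,cv2.COLOR_BGR2HSV)
print(hsv[150,290],hsv[215,310],hsv[60,300])
m=((hsv[...,1]>70)&(hsv[...,0]<25)).astype(np.uint8); m[:105]=0;m[265:]=0;m[:,:255]=0;m[:,440:]=0
m=cv2.morphologyEx(m,cv2.MORPH_OPEN,np.ones((5,5)))
cs=max(cv2.findContours(m,0,2)[0],key=cv2.contourArea)
w=cast("top",cs[:,0],0.018)[:,:2].astype(np.float32)
r=cv2.minAreaRect(w);bx=cv2.boxPoints(r);print(r);print(bx)
print(proj("top",np.c_[bx,[0.018]*4]))
E
```

```text
[ 15  97 123] [ 15  97 124] [ 18  25 135]
((0.5371448993682861, -0.060087740421295166), (0.3386087715625763, 0.33994176983833313), 14.15007209777832)
[[ 0.3314259   0.06333745]
 [ 0.41452897 -0.26629007]
 [ 0.7428639  -0.18351293]
 [ 0.65976083  0.14611459]]
[[288.69443488 256.95133376]
 [408.87995698 227.99622461]
 [379.15691813 110.22527877]
 [260.64596315 137.74531325]]
```

View pics/crop.png

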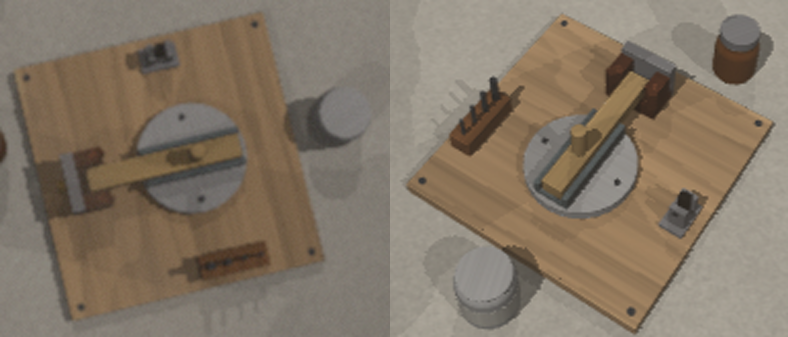

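The crop shows the smallest rail lying in the turntable trough. Its plain end is in the guide on the left of the top view, and its peg top is at about top (348.5,177.6) and scene (307,244). Next I'll locate the peg in the jig frame.

```bash
cat >> h.py <<'E'
J=np.array([0.5444,-0.0892]);a=np.radians(104.15);ex=np.array([np.cos(a),np.sin(a)]);ey=np.array([-ex[1],ex[0]])
def tojig(p): d=np.atleast_2d(p)[:,:2]-J; return np.c_[d@ex,d@ey]
def tow(x,y=0): return J+x*ex+y*ey
def tool():
    o=ctrl.get_obs();y=o["eef_rot"][2];p=o["ee_pos"]
    print("t",o["time_s"],"pos",p.round(4),"jig",tojig(p).round(4),"yaw",np.degrees(y).round(2),"w",round(o["grip_width"],4),"F",o["force"].round(1),"gf",o["grip_force"],"q6",o["qpos"][5].round(2))
    return p,y
def delta(x,y,z):
    "shift along tool axes to jig x,y at TCP height z"
    p,yaw=tool();d=np.r_[tow(x,y),z]-p
    print("tool dx,dy,dz",(d@[np.cos(yaw),np.sin(yaw),0]).round(4),(d@[np.sin(yaw),-np.cos(yaw),0]).round(4),(-d[2]).round(4),"dyaw to 14.15:",14.15-np.degrees(yaw))
E
python3 - <<'E'
from h import *
p=cast("top",[348.5,177.6],.107);q=cast("scene",[307.1,244.2],.107)
print(p,q,tojig(p),tojig(q))
print("disc",tojig(cast("top",[345.6,180.4],.034)))
P=np.array([[*tow(x,y),z] for x,y,z in [(200-0,-170,18),(200,170,18),(-140,170,18),(-140,-170,18),(0,0,107),(10,0,107)] for x,y in [(x/1e3,y/1e3)] for z in [z/1e3]])
print(proj("scene",P).round(1))
delta(0.01,0,0.2)
E
```

```text
[[ 0.54077861 -0.0908086   0.107     ]] [[ 0.54622034 -0.09208429  0.107     ]] [[-0.00067451  0.00390475]] [[-0.00324178 -0.00106001]]
disc [[0.00028891 0.00234172]]
[[402.8 239.1]
 [298.8 186. ]
 [222.2 269.9]
 [334.8 341.3]
 [307.5 243.1]
 [309.8 240.2]]
t 0.1 pos [0.1956 0.5138 0.205 ] jig [[0.67   0.1908]] yaw 159.16 w 0.0939 F [-0.4 -0.5 -0.4] gf 0.0 q6 -0.07
tool dx,dy,dz -0.5348 -0.4312 0.005 dyaw to 14.15: -145.00726362367564
```

>>> {"method": "play_rows", "body": {
  "commands": [
    [-0.0267,-0.0216,0,0,0,0,-1],
    [-0.0267,-0.0216,0,0,0,0,-1],
    [-0.0267,-0.0216,0,0,0,0,-1],
    [-0.0267,-0.0216,0,0,0,0,-1],
    [-0.0267,-0.0216,0,0,0,0,-1],
    [-0.0267,-0.0216,0,0,0,0,-1],
    [-0.0267,-0.0216,0,0,0,0,-1],
    [-0.0267,-0.0216,0,0,0,0,-1],
    [-0.0267,-0.0216,0,0,0,0,-1],
    [-0.0267,-0.0216,0,0,0,0,-1],
    [-0.0267,-0.0216,0,0,0,0,-1],
    [-0.0267,-0.0216,0,0,0,0,-1],
    [-0.0267,-0.0216,0,0,0,0,-1],
    [-0.0267,-0.0216,0,0,0,0,-1],
    [-0.0267,-0.0216,0,0,0,0,-1],
    [-0.0267,-0.0216,0,0,0,0,-1],
    [-0.0267,-0.0216,0,0,0,0,-1],
    [-0.0267,-0.0216,0,0,0,0,-1],
    [-0.0267,-0.0216,0,0,0,0,-1],
    [-0.0267,-0.0216,0,0,0,0,-1]
  ]
}}

```text
time_s: 1.77
ee_pos: [0.5415, -0.0814, 0.2052]
eef_rot: [-3.142, -0.0, 2.778]
force: [0.0, 0.3, -0.7]
grip_width: 0.0939
grip_force: 0.0
```

>>> {"method": "play_rows", "body": {
  "commands": [
    [0,0,0,0,0,7,-1],
    [0,0,0,0,0,7,-1],
    [0,0,0,0,0,7,-1],
    [0,0,0,0,0,7,-1],
    [0,0,0,0,0,7,-1],
    [0,0,0,0,0,7,-1],
    [0,0,0,0,0,7,-1],
    [0,0,0,0,0,7,-1],
    [0,0,0,0,0,7,-1],
    [0,0,0,0,0,7,-1],
    [0,0,0,0,0,7,-1],
    [0,0,0,0,0,7,-1],
    [0,0,0,0,0,7,-1],
    [0,0,0,0,0,7,-1],
    [0,0,0,0,0,7,-1],
    [0,0,0,0,0,7,-1],
    [0,0,0,0,0,7,-1],
    [0,0,0,0,0,7,-1],
    [0,0,0,0,0,7,-1],
    [0,0,0,0,0,7,-1]
  ]
}}

```text
time_s: 3.43
ee_pos: [0.5409, -0.0797, 0.2051]
eef_rot: [-3.141, 0.001, 0.328]
force: [0.1, -0.5, -0.4]
grip_width: 0.0934
grip_force: 0.0
```

Run:
```python
from h import *
delta(-0.001,0.0,0.13)
```

```text
t 3.4333 pos [ 0.5409 -0.0797  0.2051] jig [[0.0101 0.0011]] yaw 18.81 w 0.0934 F [ 0.1 -0.5 -0.4] gf 0.0 q6 1.03
tool dx,dy,dz 0.0002 0.0111 0.0751 dyaw to 14.15: -4.659167881430873
```

>>> {"method": "play_rows", "body": {
  "commands": [
    [0.001,0.011,0,0,0,4.7,-1],
    [0,0,0.025,0,0,0,-1],
    [0,0,0.025,0,0,0,-1],
    [0,0,0.025,0,0,0,-1],
    [0,0,0,0,0,0,-1]
  ]
}}

```text
time_s: 3.85
ee_pos: [0.5433, -0.0894, 0.1258]
eef_rot: [-3.138, 0.007, 0.252]
force: [0.2, 0.1, -0.5]
grip_width: 0.094
grip_force: 0.0
```

Run:
```python
from h import *
delta(-0.002,0.0,0.078)
i=ctrl.camera("scene")[130:330,215:410];cv2.imwrite("pics/s1.png",cv2.resize(i,None,fx=3,fy=3,interpolation=2)[:600])
```

```text
t 3.85 pos [ 0.5433 -0.0894  0.1258] jig [[0.0001 0.0011]] yaw 14.45 w 0.094 F [ 0.2  0.1 -0.5] gf 0.0 q6 1.09
tool dx,dy,dz 0.001 0.0021 0.0478 dyaw to 14.15: -0.2978900494108654
```

View pics/s1.png

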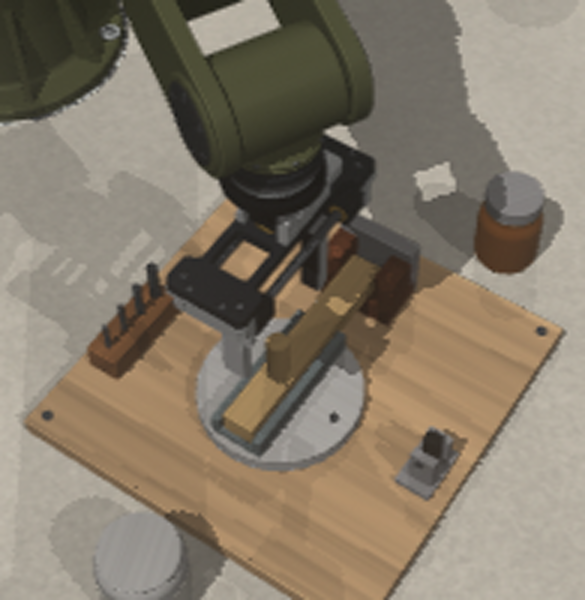

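The fingers straddle the peg (peg top at crop pixel (278,342)) and are in line with the rail. I'll descend and close.

>>> {"method": "play_rows", "body": {
  "commands": [
    [0.001,0.002,0.016,0,0,0,-1],
    [0,0,0.016,0,0,0,-1],
    [0,0,0.016,0,0,0,-1],
    [0,0,0,0,0,0,-1],
    [0,0,0,0,0,0,1],
    [0,0,0,0,0,0,1],
    [0,0,0,0,0,0,1],
    [0,0,0,0,0,0,1],
    [0,0,0,0,0,0,1],
    [0,0,0,0,0,0,1],
    [0,0,0,0,0,0,1],
    [0,0,0,0,0,0,1]
  ],
  "force": 10
}}

```text
time_s: 4.9
ee_pos: [0.5471, -0.0915, 0.0826]
eef_rot: [3.142, -0.0, 0.252]
force: [0.3, -0.3, 0.0]
grip_width: 0.044
grip_force: 0.0
```

Run:
```python
from h import *
delta(-0.04,0.0,0.078)
```

```text
t 4.9 pos [ 0.5471 -0.0915  0.0826] jig [[-0.0029 -0.0021]] yaw 14.46 w 0.044 F [ 0.3 -0.3  0. ] gf 0.0 q6 1.09
tool dx,dy,dz -0.0022 0.0371 0.0046 dyaw to 14.15: -0.3070733212969827
```

>>> {"method": "play_rows", "body": {
  "commands": [
    [-0.002,0,0.004,0,0,0,1],
    [0,0,0,0,0,0,1],
    [0,0,0,0,0,0,1],
    [0,0,0,0,0,0,1],
    [0,0,0,0,0,0,1],
    [0,0,0,0,0,0,1]
  ]
}}

```text
time_s: 5.4
ee_pos: [0.5451, -0.092, 0.0784]
eef_rot: [3.142, 0.0, 0.252]
force: [-0.3, -0.8, -2.4]
grip_width: 0.0199
grip_force: 10.0
```

Run:
```python
from h import *
delta(-0.04,0.0,0.078)
```

```text
t 5.4 pos [ 0.5451 -0.092   0.0784] jig [[-0.0029  0.    ]] yaw 14.46 w 0.0199 F [-0.3 -0.8 -2.4] gf 10.000242590904236 q6 1.09
tool dx,dy,dz -0.0002 0.0371 0.0004 dyaw to 14.15: -0.3078466938151774
```

>>> {"method": "play_rows", "body": {
  "commands": [
    [0,0.0037,0,0,0,0.03,1],
    [0,0.0037,0,0,0,0.03,1],
    [0,0.0037,0,0,0,0.03,1],
    [0,0.0037,0,0,0,0.03,1],
    [0,0.0037,0,0,0,0.03,1],
    [0,0.0037,0,0,0,0.03,1],
    [0,0.0037,0,0,0,0.03,1],
    [0,0.0037,0,0,0,0.03,1],
    [0,0.0037,0,0,0,0.03,1],
    [0,0.0037,0,0,0,0.03,1],
    [0,0,0,0,0,0,1],
    [0,0,0,0,0,0,1],
    [0,0,0,0,0,0,1]
  ]
}}

```text
time_s: 6.48
ee_pos: [0.5542, -0.1278, 0.0784]
eef_rot: [-3.142, 0.0, 0.247]
force: [0.0, -0.3, -1.2]
grip_width: 0.0197
grip_force: 10.0
```

Run:
```python
from h import *
delta(-0.04,0.0,0.078)
for n,c in(("scene",(130,330,215,410)),("top",(105,265,255,440))):
    i=ctrl.camera(n)[c[0]:c[1],c[2]:c[3]];cv2.imwrite(f"pics/{n}2.png",cv2.resize(i,(390,400),interpolation=2))
cv2.imwrite("pics/b2.png",np.hstack([cv2.imread("pics/scene2.png"),cv2.imread("pics/top2.png")]))
print(proj("top",[[*tow(.1,y),.062] for y in(-.015,.015)]),proj("scene",[[*tow(x,y),.062] for x in(-.1,.1) for y in(-.015,.015)]))
```

```text
t 6.4833 pos [ 0.5542 -0.1278  0.0784] jig [[-0.0398 -0.0001]] yaw 14.15 w 0.0197 F [ 0.  -0.3 -1.2] gf 10.000312328338623 q6 1.03
tool dx,dy,dz -0.0001 0.0002 0.0004 dyaw to 14.15: -0.004450160839336803
[[308.82496759 181.45509358]
 [311.43503851 192.31125223]] [[289.30617059 285.66781553]
 [279.190433   279.51590466]
 [334.27696189 228.76630086]
 [324.63400085 223.62940975]]
```

View pics/b2.png

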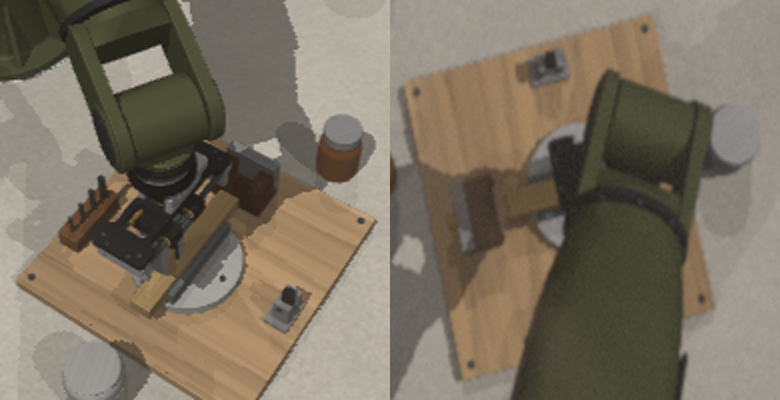

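The rail is centred: its plain-end corner is at scene (335,229) against (334,229) predicted. I'll swing it counterclockwise, first half.

>>> {"method": "play_rows", "body": {
  "commands": [
    [0.00349,-0.00015,0,0,0,-5,1],
    [0.00349,-0.00015,0,0,0,-5,1],
    [0.00349,-0.00015,0,0,0,-5,1],
    [0.00349,-0.00015,0,0,0,-5,1],
    [0.00349,-0.00015,0,0,0,-5,1],
    [0.00349,-0.00015,0,0,0,-5,1],
    [0.00349,-0.00015,0,0,0,-5,1],
    [0.00349,-0.00015,0,0,0,-5,1],
    [0.00349,-0.00015,0,0,0,-5,1],
    [0,0,0,0,0,0,1],
    [0,0,0,0,0,0,1],
    [0,0,0,0,0,0,1]
  ]
}}

```text
time_s: 7.58
ee_pos: [0.5788, -0.1096, 0.0785]
eef_rot: [3.142, -0.0, 1.03]
force: [-1.1, -0.4, -2.1]
grip_width: 0.0198
grip_force: 10.0
```

Run:
```python
from h import *
p,y=tool();print("want",-.04*np.cos(np.pi/4))
```

```text
t 7.5833 pos [ 0.5788 -0.1096  0.0785] jig [[-0.0282 -0.0284]] yaw 59.0 w 0.0198 F [-1.1 -0.4 -2.1] gf 10.000191181898117 q6 0.29
want -0.028284271247461905
```

Tracking is good, so I'll continue.

>>> {"method": "play_rows", "body": {
  "commands": [
    [0.00349,-0.00015,0,0,0,-5,1],
    [0.00349,-0.00015,0,0,0,-5,1],
    [0.00349,-0.00015,0,0,0,-5,1],
    [0.00349,-0.00015,0,0,0,-5,1],
    [0.00349,-0.00015,0,0,0,-5,1],
    [0.00349,-0.00015,0,0,0,-5,1],
    [0.00349,-0.00015,0,0,0,-5,1],
    [0.00349,-0.00015,0,0,0,-5,1],
    [0.00349,-0.00015,0,0,0,-5,1],
    [0,0,0,0,0,0,1],
    [0,0,0,0,0,0,1],
    [0,0,0,0,0,0,1]
  ]
}}

```text
time_s: 8.58
ee_pos: [0.5833, -0.0795, 0.0785]
eef_rot: [3.142, 0.0, 1.814]
force: [-1.0, -0.3, -2.1]
grip_width: 0.0194
grip_force: 10.0
```

Run:
```python
from h import *
p,y=tool()
i=ctrl.camera("scene")[130:330,215:410];cv2.imwrite("pics/s3.png",cv2.resize(i,None,fx=3,fy=3,interpolation=2))
```

```text
t 8.5833 pos [ 0.5833 -0.0795  0.0785] jig [[-0.0001 -0.0401]] yaw 103.93 w 0.0194 F [-1.  -0.3 -2.1] gf 10.000249743461609 q6 -0.44
```

View pics/s3.png

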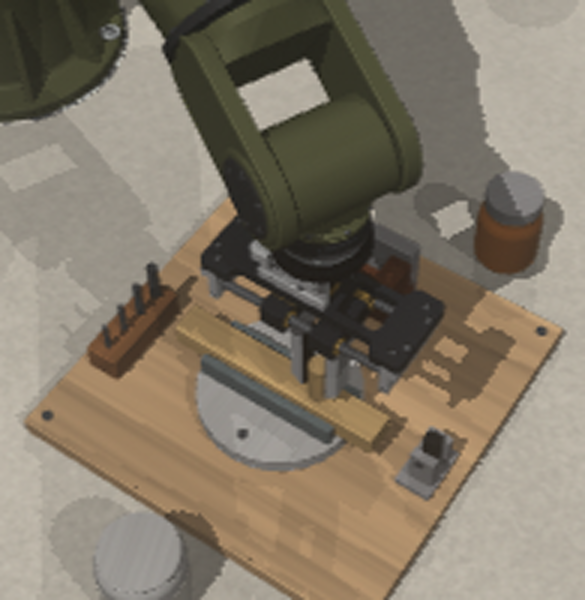

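The rail is square across the turntable, with its ends at crop (180,325) and (380,435), clear of the bit rack and clamp. I'll swing the second half.

>>> {"method": "play_rows", "body": {
  "commands": [
    [0.00349,-0.00015,0,0,0,-5,1],
    [0.00349,-0.00015,0,0,0,-5,1],
    [0.00349,-0.00015,0,0,0,-5,1],
    [0.00349,-0.00015,0,0,0,-5,1],
    [0.00349,-0.00015,0,0,0,-5,1],
    [0.00349,-0.00015,0,0,0,-5,1],
    [0.00349,-0.00015,0,0,0,-5,1],
    [0.00349,-0.00015,0,0,0,-5,1],
    [0.00349,-0.00015,0,0,0,-5,1],
    [0.00349,-0.00015,0,0,0,-5,1],
    [0.00349,-0.00015,0,0,0,-5,1],
    [0.00349,-0.00015,0,0,0,-5,1],
    [0.00349,-0.00015,0,0,0,-5,1],
    [0.00349,-0.00015,0,0,0,-5,1],
    [0.00349,-0.00015,0,0,0,-5,1],
    [0.00349,-0.00015,0,0,0,-5,1],
    [0.00349,-0.00015,0,0,0,-5,1],
    [0,0,0,0,0,0,1],
    [0,0,0,0,0,0,1],
    [0,0,0,0,0,0,1]
  ]
}}

```text
time_s: 10.3
ee_pos: [0.5384, -0.0496, 0.0785]
eef_rot: [-3.141, 0.0, -2.986]
force: [-0.2, 0.3, -1.3]
grip_width: 0.0198
grip_force: 10.0
```

>>> {"method": "play_rows", "body": {
  "commands": [
    [0.00349,-0.00015,0,0,0,-5,1],
    [0,0,0,0,0,0,1],
    [0,0,0,0,0,0,1],
    [0,0,0,0,0,0,1]
  ]
}}

```text
time_s: 10.63
ee_pos: [0.5349, -0.0502, 0.0785]
eef_rot: [-3.142, 0.0, -2.898]
force: [-0.3, -0.7, -1.8]
grip_width: 0.0198
grip_force: 10.0
```

Run:
```python
from h import *
delta(0.04,0,.078)
i=ctrl.camera("scene")[130:330,215:410];cv2.imwrite("pics/s4.png",cv2.resize(i,None,fx=3,fy=3,interpolation=2))
```

```text
t 10.6333 pos [ 0.5349 -0.0502  0.0785] jig [[ 0.0402 -0.0004]] yaw -166.04 w 0.0198 F [-0.3 -0.7 -1.8] gf 10.000355243682861 q6 -1.98
tool dx,dy,dz 0.0004 -0.0002 0.0005 dyaw to 14.15: 180.19089121112864
```

View pics/s4.png

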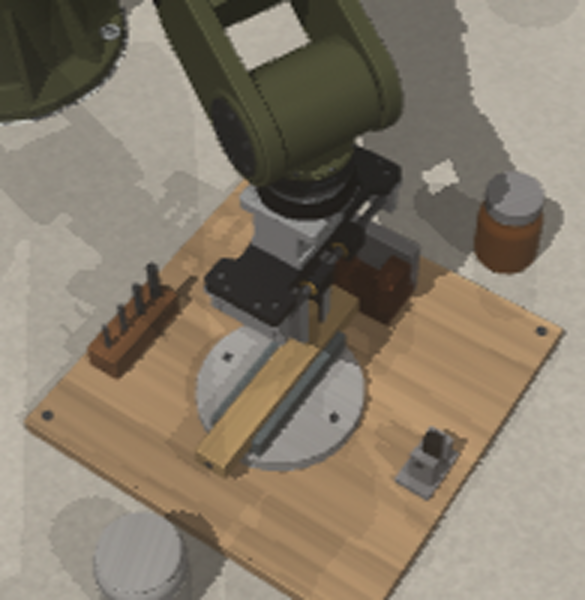

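The trough is back in line with the guide, with the peg end towards it and the plain end at crop (212,460). I'll slide it in.

>>> {"method": "play_rows", "body": {
  "commands": [
    [0,0.004,0,0,0,0,1],
    [0,0.004,0,0,0,0,1],
    [0,0.004,0,0,0,0,1],
    [0,0.004,0,0,0,0,1],
    [0,0.004,0,0,0,0,1],
    [0,0.004,0,0,0,0,1],
    [0,0.004,0,0,0,0,1],
    [0,0.004,0,0,0,0,1],
    [0,0.004,0,0,0,0,1],
    [0,0.004,0,0,0,0,1],
    [0,0.004,0,0,0,0,1],
    [0,0.001,0,0,0,0,1],
    [0,0.001,0,0,0,0,1],
    [0,0,0,0,0,0,1],
    [0,0,0,0,0,0,1]
  ]
}}

```text
time_s: 11.93
ee_pos: [0.5235, -0.0057, 0.0784]
eef_rot: [-3.142, -0.0, -2.895]
force: [0.7, -0.3, -2.3]
grip_width: 0.0194
grip_force: 10.0
```

>>> {"method": "play_rows", "body": {
  "commands": [
    [0,0.001,0,0,0,0,1],
    [0,0,0,0,0,0,1],
    [0,0.001,0,0,0,0,1],
    [0,0,0,0,0,0,1]
  ]
}}

```text
time_s: 12.27
ee_pos: [0.523, -0.0036, 0.0784]
eef_rot: [3.142, -0.0, -2.895]
force: [0.2, -1.0, -1.7]
grip_width: 0.02
grip_force: 10.0
```

Run:
```python
from h import *
delta(0.09,0,.078)
```

```text
t 12.2667 pos [ 0.523  -0.0036  0.0784] jig [[ 0.0883 -0.0002]] yaw -165.85 w 0.02 F [ 0.2 -1.  -1.7] gf 10.000150501728058 q6 -1.89
tool dx,dy,dz 0.0002 0.0017 0.0004 dyaw to 14.15: 179.99517482608402
```

>>> {"method": "play_rows", "body": {
  "commands": [
    [0,0.001,0,0,0,0,1],
    [0,0,0,0,0,0,1],
    [0,0,0,0,0,0,1]
  ]
}}

```text
time_s: 12.52
ee_pos: [0.5228, -0.0026, 0.0785]
eef_rot: [-3.142, 0.0, -2.894]
force: [-0.6, 0.4, -1.5]
grip_width: 0.02
grip_force: 10.0
```

>>> {"method": "play_rows", "body": {
  "commands": [
    [0,0.001,0,0,0,0,1],
    [0,0,0,0,0,0,1],
    [0,0,0,0,0,0,1]
  ]
}}

```text
time_s: 12.77
ee_pos: [0.5225, -0.0017, 0.0785]
eef_rot: [-3.142, -0.0, -2.894]
force: [0.5, -0.5, -1.0]
grip_width: 0.0197
grip_force: 10.0
```

>>> {"method": "play_rows", "body": {
  "commands": [
    [0,0.001,0,0,0,0,1],
    [0,0,0,0,0,0,1],
    [0,0,0,0,0,0,1]
  ]
}}

```text
time_s: 13.02
ee_pos: [0.5226, -0.0013, 0.0787]
eef_rot: [-3.14, 0.001, -2.894]
force: [2.0, -4.5, -0.9]
grip_width: 0.0195
grip_force: 10.0
```

>>> {"method": "play_rows", "body": {
  "commands": [
    [0,0.001,0,0,0,0,1],
    [0,0,0,0,0,0,1],
    [0,0,0,0,0,0,1]
  ]
}}

```text
time_s: 13.27
ee_pos: [0.5227, -0.001, 0.079]
eef_rot: [-3.139, 0.001, -2.895]
force: [2.6, -10.8, 1.3]
grip_width: 0.0196
grip_force: 10.0
```

It is firmly against the stop. I'll ease off, open only a little (the stop is close to the front finger), and rise.

>>> {"method": "play_rows", "body": {
  "commands": [
    [0,-0.001,0,0,0,0,1],
    [0,0,0,0,0,0,0.3],
    [0,0,0,0,0,0,0.3],
    [0,0,0,0,0,0,0.3],
    [0,0,0,0,0,0,0.3],
    [0,0,0,0,0,0,0.3]
  ]
}}

```text
time_s: 13.77
ee_pos: [0.5223, -0.0006, 0.0785]
eef_rot: [3.142, 0.0, -2.894]
force: [-0.4, 0.1, -0.4]
grip_width: 0.033
grip_force: 0.0
```

>>> {"method": "play_rows", "body": {
  "commands": [
    [0,0,-0.01,0,0,0,0.3],
    [0,0,-0.02,0,0,0,0.3],
    [0,0,-0.03,0,0,0,0.3],
    [0,0,-0.03,0,0,0,0.3],
    [0,0,-0.03,0,0,0,0.3],
    [0,0,-0.03,0,0,0,0.3],
    [-0.03,0,0,0,0,0,0.3],
    [-0.04,0,0,0,0,0,0.3],
    [-0.04,0,0,0,0,0,0.3],
    [0,0,0,0,0,0,0.3],
    [0,0,0,0,0,0,0.3],
    [0,0,0,0,0,0,0.3]
  ]
}}

```text
time_s: 14.77
ee_pos: [0.6284, 0.0262, 0.2287]
eef_rot: [3.142, -0.0, -2.894]
force: [-0.1, 0.2, -0.1]
grip_width: 0.0331
grip_force: 0.0
```

Run:
```python
from h import *
tool()
for n,c in(("scene",(180,330,215,410)),("top",(105,265,255,440))):
    i=ctrl.camera(n)[c[0]:c[1],c[2]:c[3]];cv2.imwrite(f"pics/{n}5.png",cv2.resize(i,(390,400),interpolation=2))
cv2.imwrite("pics/b5.png",np.hstack([cv2.imread("pics/scene5.png"),cv2.imread("pics/top5.png")]))
f=lambda P:(proj("scene",P)-[215,180])*[2,400/150]
print(f([[*tow(-.05,y),.062] for y in(-.015,.015)]),f([[*tow(.09),.107]]))
```

```text
t 14.7667 pos [0.6284 0.0262 0.2287] jig [[ 0.0913 -0.1097]] yaw -165.84 w 0.0331 F [-0.1  0.2 -0.1] gf 0.0 q6 -1.83
[[172.64545614 241.2353939 ]
 [152.65221439 225.57721022]] [[225.2296541  102.38292768]]
```

View pics/b5.png

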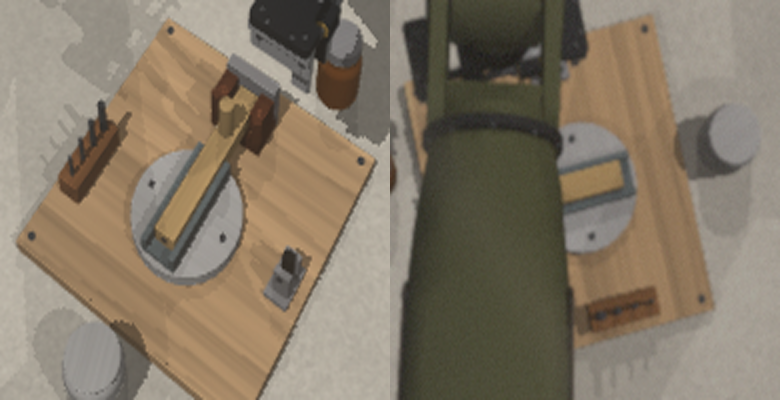

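The peg sits between the cheeks at crop (228,103), against (225,102) predicted. The rail is home, the arm is clear, and the tin and jar look undisturbed.

```bash
python3 -c "
from station import ctrl
print(ctrl.hand_in())"
```

```text
the job is handed in; nothing more can be done
None
```

The job is handed in, with no verdict shown: I drew the rail back, swung it half a turn counterclockwise with no strike seen, and pushed its peg end against the end stop until the push force reached 10.8 N; the tin and jar look unmoved.

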